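Pry open the worktop charging unit and hold its post up

TASK

Pry up the cover of the charging unit on the worktop with the palette knife's blade, put in at the notch in the unit's front, and swing it back until it stands open past upright; then lay the knife down flat on the bare worktop. Squeeze the release button in the side of the charging post's grip, pull the post straight up past its first stop to its second stop, and finish still holding it there with the button squeezed in, so that I can plug in my cables: it sinks back if let go. Leave the lemon, garlic, mug and spice jar where they stand.

Things in the scene. Friction and masses are not known exactly. Their poses are not given: they have to be found in the camera images.
- unit: Grey charging unit fixed to the worktop: an open well 134 (x) x 142 (y) x 60 mm high, walls 6 mm, floor at 6 mm, a flat hinged cover on top. Origin at the centre of its underside; x points from the notched front (facing the robot, up to 0.25 rad askew) to the hinge, z up. The post stands 6 mm in front of its centre; a steel catch 19 mm high is on the well's floor 25 to 42 mm to the post's +y side.
- notch (a point): Middle of the notch in the top of the front wall, on its outer face, 54 mm above the worktop. The notch is 60 mm wide (y) and 12 mm high, from 48 mm to the cover's underside at 60 mm, and opens through the 6 mm wall into the well. Its x axis points into the unit.
- cover_hinge (a point): Middle of the cover's hinge line, at the unit's upper back edge, 62.5 mm above the worktop; the hinge line runs along the unit's y axis.
- cover_edge (a point): Middle of the cover's free front edge (half-way through its thickness), 134 mm from the hinge line; shut, it is above the notch, flush with the unit's front. The cover is 5 mm thick, 142 mm wide.
- cover (a joint): Angle of the cover: 0 shut, 1.57 upright, 2.0 fully back (end stop). It weighs 80 g, and its stiff hinge keeps it wherever it is left; about 1 N at the free edge lifts it.
- post_grip (a point): Middle of the grip on top of the post, a grey block 44 (x) x 32 (y) x 30 (z) mm, axes as the unit's. Sunk, its middle is 40 mm above the worktop. The button is in the +y side, ribs on the -y side; with the button out it is 39 mm wide along y, 33.5 mm with it in. Free room in the well: 49 mm beyond the -y side, 42 mm beyond the button.
- button_face (a point): Middle of the outer face of the black release button, 34 mm (x) x 24 mm (z), in the +y side of the grip, half-way up; 23 mm from the grip's middle when out.
- button (a joint): Travel of the button (towards -y), 0 out to 0.0055 m fully in. Its spring takes 3 N to start and 8.5 N fully in. While it is out (less than 3 mm in) the post is locked down; squeezing the grip between its +y and -y sides with 20 N or more presses it fully. A locked post does not rise.
- post (a joint): First telescope stage: rise of the grip and the inner post out of the sleeve, 0 sunk to 0.060 m at the first stop. It takes about 3.5 N to lift.
- sleeve (a joint): Second telescope stage: rise of the sleeve out of the unit, 0 sunk to 0.060 m. It is taken along when the inner post has reached its first stop; both at 0.060 m (grip 120 mm higher than sunk) is the second stop. Lifting takes about 7 N. Let go, both stages sink back.
- knife_grip (a point): Best place to grip the palette knife, in its wooden handle half-way up, 9 mm above the worktop as it lies. The handle is 90 (x) x 20 (y) x 18 (z) mm and runs from 60 mm behind this point to 30 mm ahead; x points along the blade to its tip, y is across, z up. 70 g.
- knife_tip (a point): Tip of the knife's blade, 115 mm ahead of knife_grip and as high. The rigid steel blade is 22 mm wide, 3 mm thick and 85 mm long with a round end, in line with the middle of the handle's height. A bolster 16 mm wide and 10 mm thick covers the blade's first 7 mm.
- knife: The palette knife; origin in the knife's underside plane (9 mm below the blade's middle plane), where blade and handle meet, axes as for knife_grip.
- lemon_mid (a point): Centre of the lemon, 71x53x51 mm; a bystander.
- garlic_mid (a point): Centre of the garlic bulb, 60x57x58 mm; a bystander.
- mug_mid (a point): Centre of the mug, 86 mm across and 122 mm with its handle, 90 mm high; a bystander.
- spice_jar_mid (a point): Centre of the upright spice jar, 41 mm across and 105 mm high; a bystander.

How it is judged:
By the outcome, as a careful person would: the job done as asked, in the order asked, and still so for the second after the job is handed in, while the arm keeps its last pose, push and grip.
It also fails if it takes over 67 s, if anything falls off the work surface, if the arm or the gripper's body presses on something with over 40 N, if the wrist force passes 120 N, or if a joint passes its speed limit or range.

ROBOT

A 6-joint arm with a two-finger parallel gripper is mounted at the origin on a cart in front of the work surface, level with it; the furniture and walls round the work are solid. World frame = base frame: x ahead of the robot, y to its left, z up, the work surface at z = 0. Lengths are in m, angles in rad, forces in N, time in s.
With the tool pointing down it reaches from about 0.275 to 0.875 m from the base axis. Payload 12.5 kg.
Tool frame: the origin (TCP) lies midway between the tips of the shut fingers; the grasp point (between the pads) lies 19 mm behind it; z points along the fingers, y is the line along which they close (so a half turn about z gives the same grasp; the last joint's range is limited). The gripper opens to 85 mm and grips with 20 to 120 N. Pads are 22 mm wide; open, the fingers measure 114 mm over their backs; the gripper's body (76 mm by 85 mm) begins 54 mm behind the grasp point. The pads swing forward as they close: fully open they stand 13 mm farther back than shut.
Start: joints at [1.244, 0.351, 1.652, -0, 1.139, -0.085], TCP at [0.132, 0.534, 0.211] pointing down, gripper open.
Joint ranges: [-2.75, 2.75], [-0.79, 2.1], [0.01, 2.65], [-1.57, 4.71], [0.07, 3.14], [-2.87, 2.87]. Speed limits (rad/s): [2.22, 2.22, 2.79, 3.14, 3.14, 3.14].

INTERFACE

Orientations are given as a 3x3 rotation matrix whose columns are the frame's x, y, z axes.
In Python, from cell import move_to, line_to, movej, move_gripper, wait, ik, get_obs, read_camera, camera_model, MotionError, hand_in gives the robot as it stands. Calls block until the motion is done:
- move_to(position, orientation): joint-space move of the TCP to a pose.
- line_to(position, rot=None, vel=0.15, force_limit=None): straight line of the TCP; rot=None keeps the orientation; vel is the mean speed in m/s. With force_limit (N) it stops when the force on the tool has changed by that much, and returns True; else False.
- movej(angles): joint-space move.
- move_gripper(opening): opening from 0.0 (shut) to 1.0 (fully open); the grip force is fixed at half the most; returns when the fingers have stopped.
- wait(seconds).
- ik(position, orientation): joint angles nearest the present ones, or None.
- get_obs(): the state.
- read_camera(name): name is "side" or "top" or "wrist"; returns (picture, depth): 400x640x3 uint8, red, green, blue; 400x640 float32, m along the optical axis (not along the pixel's ray), 0 where there is no reading.
- camera_model(name): a dict with "intrinsics" (3x3 intrinsics, pixels), "xyz" and "rotation" of the camera in the world; the wrist camera has in their place "hand_eye" (4x4, takes a point from camera to tool coordinates, whose origin is the TCP and whose axes are the flange's). Camera axes: x right, y down, z forward; pixel columns grow to the right and rows downward; lengths in m; the calibration is good to about 2 mm. A picture is of the moment at which its call begins: read the wrist's pose just before it. camera_model takes no time and is no camera call.
A pose or a line that the arm cannot do raises MotionError and nothing moves.
- hand_in(): hands the job in; it is judged then, once.
The state is a dict: "time_s": time; "q": joint angles; "joint_velocities": joint speeds; "joint_efforts": joint torques, N m; "ee_pos": TCP position; "tool_rot": TCP orientation; "ft_force": force on the tool from outside, world axes, zero at the start; "ft_torque": the same for the moment, N m; "grip_width": opening from 0.0 (shut) to 1.0 (fully open); "grasp_force": force on a finger pad.
Only numpy, scipy, OpenCV 4.12 (cv2) and the standard library are available. Lean on these libraries where they do the work, as an engineer would, in place of code of your own. Each camera call takes 0.05 s, during which the arm holds its last target. There are 200 camera calls.

## Working session

There is one attempt and no reset: what is moved stays moved. The work goes in short steps, each a Python script; the robot and the scene stay as the last script left them, time stands still between calls to the robot, and variables do not carry over. Pictures are saved under pics/ and viewed, at most 10 in all, crops included, and the job is handed in when it is done.

```bash
mkdir -p pics; ls; python3 - <<'E'
from cell import *
import cv2,numpy as np
o=get_obs();print(o['time_s'],o['ee_pos'],o['grip_width']);print(o['tool_rot'])
for n in['top','side']:
    p,d=read_camera(n);cv2.imwrite(f'pics/{n}0.png',p[:,:,::-1]);np.savez(f'{n}0.npz',p=p,d=d)
    print(n,camera_model(n))
print(camera_model('wrist'))
E
```

```text
pics
0.0 [0.13157541 0.53368059 0.21014276] 0.9985193629059608
[[-9.70903057e-01  2.39472571e-01 -3.76589778e-04]
 [ 2.39472845e-01  9.70902444e-01 -1.09566206e-03]
 [ 1.03250924e-04 -1.15396467e-03 -9.99999329e-01]]
top {'intrinsics': array([[397.42317729,   0.        , 319.48141421],
       [  0.        , 397.42317729, 194.12111502],
       [  0.        ,   0.        ,   1.        ]]), 'xyz': array([0.34743574, 0.00423114, 1.17471227]), 'rotation': array([[-0.02712896, -0.98208367,  0.18648242],
       [-0.99960603,  0.02799524,  0.00201308],
       [-0.00719763, -0.18635434, -0.98245623]])}
side {'intrinsics': array([[383.70217308,   0.        , 327.5848634 ],
       [  0.        , 383.70217308, 200.67533783],
       [  0.        ,   0.        ,   1.        ]]), 'xyz': array([0.36859398, 0.69695679, 0.55773412]), 'rotation': array([[-0.97374343, -0.12064638,  0.19304971],
       [-0.22739191,  0.55570638, -0.79967702],
       [-0.01080081, -0.82257818, -0.56854945]])}
{'intrinsics': array([[311.00996182,   0.        , 322.44861218],
       [  0.        , 311.00996182, 200.80073286],
       [  0.        ,   0.        ,   1.        ]]), 'hand_eye': array([[-1.43336255e-03, -9.48036016e-01, -3.18159800e-01,
         8.24538021e-02],
       [ 9.99998631e-01, -1.62186855e-03,  3.27600180e-04,
         3.17610014e-05],
       [-8.26590142e-04, -3.18158894e-01,  9.48037043e-01,
        -1.62332785e-01],
       [ 0.00000000e+00,  0.00000000e+00,  0.00000000e+00,
         1.00000000e+00]])}
```

View pics/top0.png

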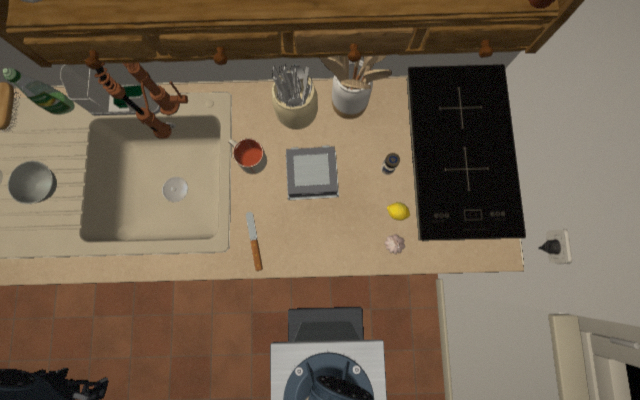

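View pics/side0.png

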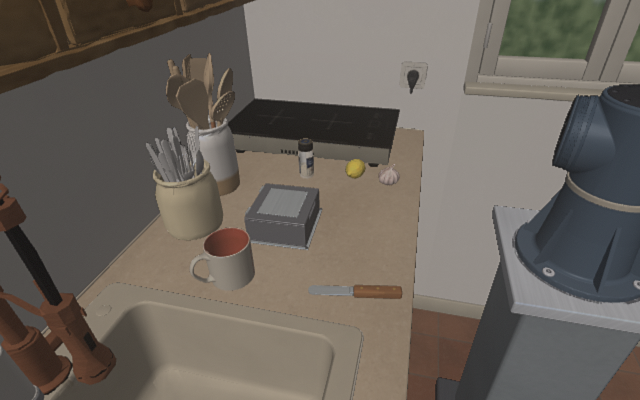

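Top view: unit at about (312,173), knife handle (257,255) with tip (251,214), mug (248,153), jar (391,163), lemon (399,211), garlic (395,244). The side view agrees, and the knife lies flat.

```bash
cat > h.py <<'E'
from cell import *
import cv2,numpy as np
def cam(n,obs=None):
    m=camera_model(n);K=m['intrinsics']
    if n!='wrist': return K,m['rotation'],m['xyz']
    o=obs or get_obs();H=m['hand_eye'];R=o['tool_rot']
    return K,R@H[:3,:3],o['ee_pos']+R@H[:3,3]
def cast(c,uv,z):
    K,R,t=c;uv=np.atleast_2d(np.float64(uv))
    r=np.c_[uv,np.ones(len(uv))]@np.linalg.inv(K).T@R.T
    return t+r*((z-t[2])/r[:,2])[:,None]
def proj(c,X):
    K,R,t=c;p=(np.atleast_2d(X)-t)@R@K.T;return p[:,:2]/p[:,2:]
def cloud(c,d):
    K,R,t=c;v,u=np.mgrid[:d.shape[0],:d.shape[1]]
    r=np.stack([u,v,np.ones_like(u)],-1)@np.linalg.inv(K).T
    return t+(r*d[...,None])@R.T
def down(yaw):  # tool x axis heading yaw, z down
    c,s=np.cos(yaw),np.sin(yaw);return np.array([[c,s,0],[s,-c,0],[0,0,-1.]])
def rpt(s=''):
    o=get_obs();print(s,round(o['time_s'],2),o['ee_pos'].round(4),'F',o['ft_force'].round(1),'g',round(o['grip_width'],3),round(float(np.max(o['grasp_force'])),1))
E
python3 - <<'E'
from h import *
c=cam('top');d=np.load('top0.npz')['d']
print('knife',cast(c,[(251,214),(257,255),(259,270)],.009).round(3).tolist())
print('unit',cast(c,[(287,150),(336,148),(338,195),(288,198)],.065).round(3).tolist())
print('mug',cast(c,[(248,153)],.09).round(3),'jar',cast(c,[(391,160)],.1).round(3),'lem/gar',cast(c,[(399,211),(395,244)],.03).round(3).tolist())
P=cloud(c,d)
for uv in [(300,60),(300,45),(300,20),(295,95),(350,95),(312,173),(165,130),(170,90),(140,80)]: print(uv,P[uv[1],uv[0]].round(3))
E
```

```text
knife [[0.515, 0.211, 0.009], [0.394, 0.193, 0.009], [0.351, 0.187, 0.009]]
unit [[0.691, 0.097, 0.065], [0.693, -0.045, 0.065], [0.554, -0.046, 0.065], [0.549, 0.096, 0.065]]
mug [[0.678 0.206 0.09 ]] jar [[ 0.643 -0.196  0.1  ]] lem/gar [[0.508, -0.223, 0.03], [0.413, -0.205, 0.03]]
(300, 60) [0.945 0.052 0.117]
(300, 45) [0.767 0.035 0.487]
(300, 20) [0.774 0.031 0.553]
(295, 95) [0.83  0.067 0.133]
(350, 95) [ 0.811 -0.084  0.164]
(312, 173) [0.62  0.026 0.066]
(165, 130) [0.755 0.447 0.086]
(170, 90) [ 0.921  0.472 -0.001]
(140, 80) [0.852 0.471 0.204]
```

```bash
python3 - <<'E'
from h import *
o=get_obs()
for y in (0,np.pi,-2.99,.145,2.99): print(y,[ (None if (q:=ik(p,down(y))) is None else q.round(2)) for p in ([.42,.2,.2],[.6,.03,.22])])
for n,p,y in (('k',[.40,.197,.24],np.pi+.145),('u',[.57,.025,.27],np.pi)):
    move_to(p,down(y)); wait(.3); ob=get_obs(); p,d=read_camera('wrist')
    np.savez(f'w{n}.npz',p=p,d=d,R=ob['tool_rot'],t=ob['ee_pos']); cv2.imwrite(f'pics/w{n}.png',p[:,:,::-1]); rpt()
a=np.hstack([cv2.resize(cv2.imread(f'pics/w{n}.png'),(400,250)) for n in 'ku']); 
E
```

```text
0 [array([ 0.34,  0.21,  1.87, -0.  ,  1.06,  1.92]), array([-0.03,  0.43,  1.5 , -0.  ,  1.2 ,  1.54])]
3.141592653589793 [array([ 0.34,  0.21,  1.87, -0.  ,  1.06, -1.23]), array([-0.03,  0.43,  1.5 , -0.  ,  1.2 , -1.6 ])]
-2.99 [array([ 0.34,  0.21,  1.87, -0.  ,  1.06, -1.38]), array([-0.03,  0.43,  1.5 , -0.  ,  1.2 , -1.75])]
0.145 [array([ 0.34,  0.21,  1.87, -0.  ,  1.06,  1.77]), array([-0.03,  0.43,  1.5 , -0.  ,  1.2 ,  1.4 ])]
2.99 [array([ 0.34,  0.21,  1.87, -0.  ,  1.06, -1.07]), array([-0.03,  0.43,  1.5 , -0.  ,  1.2 , -1.45])]
 2.04 [0.3999 0.1972 0.24  ] F [ 0.4 -0.4  0.3] g 1.004 0.0
 3.35 [0.5698 0.0256 0.2702] F [-0.4 -0.1 -0.1] g 0.999 0.0
```

View pics/wk.png

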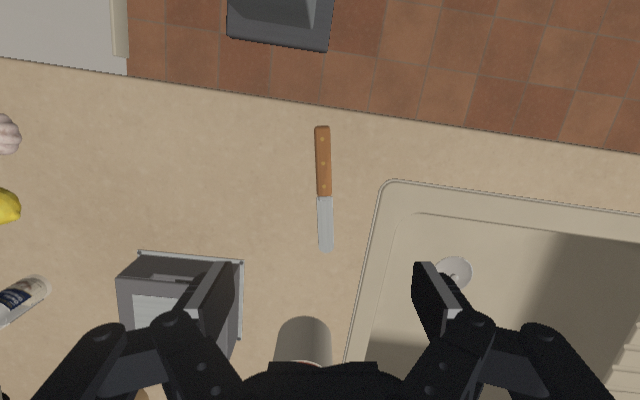

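View pics/wu.png

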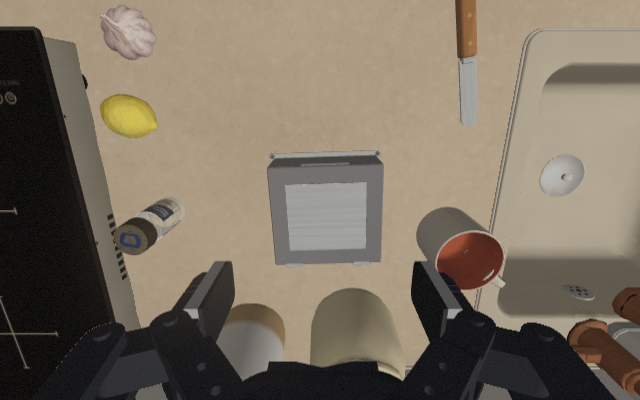

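The wrist views show the knife handle at (316–331,126–196) with its tip at (327,252), and the cover quad at about (268–383,165–265) with the notch facing the robot, near (325,164).

```bash
python3 - <<'E'
from h import *
def load(n):
    z=np.load(f'w{n}.npz');return z['p'],z['d'],cam('wrist',{'tool_rot':z['R'],'ee_pos':z['t']})
p,d,c=load('u')
P=cloud(c,d)
print('cover z',[P[v,u].round(4).tolist() for u,v in((325,215),(280,200),(325,255),(325,174))],'table',P[120,325])
m=((P[...,2]>.055)&(P[...,2]<.08)&(np.hypot(P[...,0]-.62,P[...,1]-.025)<.12)).astype(np.uint8)
m=cv2.morphologyEx(m,cv2.MORPH_OPEN,np.ones((5,5)))
k=max(cv2.findContours(m,0,1)[0],key=cv2.contourArea)
X=cast(c,k[:,0],.065)[:,:2]
r=cv2.minAreaRect(X.astype(np.float32)*1000);print('unit',r,(cv2.boxPoints(r)/1000).round(4).tolist(), cv2.boundingRect(k))
g=cv2.cvtColor(p,cv2.COLOR_RGB2GRAY)
print('col325',list(zip(range(148,182),g[148:182,325])));print('col 285',g[148:182,285]);print('row215',g[215,262:292],g[215,360:392])
for n in 'ku':
    p,d,c=load(n);h=cv2.cvtColor(p,cv2.COLOR_RGB2HSV)
    wood=((h[...,1]>140)&(h[...,0]<18)&(h[...,2]>70)).astype(np.uint8)
    x0,x1,y0,y1=(300,345,120,205) if n=='k' else (445,490,0,70)
    w=np.zeros_like(wood);w[y0:y1,x0:x1]=wood[y0:y1,x0:x1]
    k=max(cv2.findContours(w,0,1)[0],key=cv2.contourArea);X=cast(c,k[:,0],.015)[:,:2]
    r=cv2.minAreaRect(X.astype(np.float32)*1000);print(n,'handle',r,(cv2.boxPoints(r)/1000).round(4).tolist(),cv2.boundingRect(k))
    tip={'k':(327,252),'u':(470,125)}[n];print('tip',cast(c,[tip],.01).round(4))
E
```

```text
cover z [[0.6298, 0.0294, 0.0649], [0.6099, -0.0268, 0.0642], [0.6873, 0.0295, 0.0635], [0.5766, 0.0293, 0.0647]] table [ 5.17577270e-01  2.97030773e-02 -1.18510001e-04]
unit ((632.8252563476562, 31.139923095703125), (138.01318359375, 140.7994384765625), 1.8878328800201416) [[0.5615000128746033, 0.09920000284910202], [0.5662000179290771, -0.04149999842047691], [0.7041000127792358, -0.03689999878406525], [0.6995000243186951, 0.10379999876022339]] (267, 162, 117, 105)
col325 [(148, np.uint8(158)), (149, np.uint8(158)), (150, np.uint8(155)), (151, np.uint8(139)), (152, np.uint8(154)), (153, np.uint8(162)), (154, np.uint8(162)), (155, np.uint8(160)), (156, np.uint8(121)), (157, np.uint8(75)), (158, np.uint8(67)), (159, np.uint8(67)), (160, np.uint8(67)), (161, np.uint8(66)), (162, np.uint8(63)), (163, np.uint8(95)), (164, np.uint8(113)), (165, np.uint8(96)), (166, np.uint8(97)), (167, np.uint8(111)), (168, np.uint8(112)), (169, np.uint8(113)), (170, np.uint8(113)), (171, np.uint8(113)), (172, np.uint8(113)), (173, np.uint8(113)), (174, np.uint8(114)), (175, np.uint8(113)), (176, np.uint8(114)), (177, np.uint8(115)), (178, np.uint8(114)), (179, np.uint8(112)), (180, np.uint8(115)), (181, np.uint8(113))]
col 285 [151 152 154 155 154 140 153 161 159 129  85  68  68  69  70  69  70  66
  81  94 108 114 114 114 113 114 113 114 115 114 114 113 113 113]
row215 [158 158 158 157 159 160 159 158 156  87 113 112 112 113 113 113 112 113
 112 113 113 115 114 113 114 141 155 155 155 154] [163 165 163 164 164 162 132 114 110 112 111 112 114 111 112 111 112 110
 111 111 112 114 137 162 160 159 158 158 157 158 159 162]Traceback (most recent call last):
  File "<stdin>", line 19, in <module>
ValueError: max() iterable argument is empty
```

```bash
python3 - <<'E'
from h import *
def load(n):
    z=np.load(f'w{n}.npz');return z['p'],z['d'],cam('wrist',{'tool_rot':z['R'],'ee_pos':z['t']})
p,d,c=load('u');g=cv2.cvtColor(p,cv2.COLOR_RGB2GRAY).astype(int)
F=[];S={'l':[],'r':[]};B=[]
for u in list(range(276,296,2))+list(range(355,378,2)):
    v=next(v for v in range(175,150,-1) if g[v,u]<104);F.append((u,v+.5))
    v=next((v for v in range(250,280) if g[v,u]>135),0);B.append((u,v-.5))
for v in range(180,250,5):
    u=next(u for u in range(280,255,-1) if abs(g[v,u]-113)>12);S['r'].append((u+.5,v))
    u=next(u for u in range(372,395) if g[v,u]>125);S['l'].append((u-.5,v))
for n,q in(('F',F),('B',B),('r',S['r']),('l',S['l'])):
    X=cast(c,q,.065)[:,:2].astype(np.float32);vx,vy,x,y=cv2.fitLine(X,cv2.DIST_HUBER,0,.01,.01).ravel();print(n,'pt',x,y,'yaw',np.arctan2(vy,vx),'rms',np.abs((X-[x,y])@[-vy,vx]).max())
print(B)
for n in 'ku':
    p,d,c=load(n);h=cv2.cvtColor(p,cv2.COLOR_RGB2HSV)
    print(h[160,323] if n=='k' else h[30,467])
    wood=((h[...,1]>110)&(h[...,0]<20)).astype(np.uint8)
    x0,x1,y0,y1=(300,345,120,205) if n=='k' else (445,490,0,70)
    w=np.zeros_like(wood);w[y0:y1,x0:x1]=wood[y0:y1,x0:x1]
    k=max(cv2.findContours(w,0,1)[0],key=cv2.contourArea);X=cast(c,k[:,0],.015)[:,:2]
    r=cv2.minAreaRect(X.astype(np.float32)*1000);print(n,'handle',r,(cv2.boxPoints(r)/1000).round(4).tolist(),cv2.boundingRect(k))
    tip={'k':(327,252),'u':(470,125)}[n];print('tip',cast(c,[tip],.01).round(4))
E
```

```text
F pt 0.5668795 0.040251732 yaw -1.5436147 rms 0.0008762815
B pt 0.69737864 0.04937958 yaw -1.5355666 rms 0.021399012
r pt 0.6289086 -0.038618006 yaw 0.02254577 rms 0.0016686558
l pt 0.6350786 0.10110582 yaw 0.029121963 rms 0.0006218356
[(276, 264.5), (278, 264.5), (280, 264.5), (282, 264.5), (284, 264.5), (286, 263.5), (288, 263.5), (290, 249.5), (292, 249.5), (294, 263.5), (355, 261.5), (357, 261.5), (359, 261.5), (361, 261.5), (363, 261.5), (365, 261.5), (367, 261.5), (369, 261.5), (371, 261.5), (373, 261.5), (375, 261.5), (377, 261.5)]
[ 14 136 142]
k handle ((395.5846252441406, 197.53564453125), (88.2282943725586, 18.991893768310547), 10.297002792358398) [[0.3504999876022339, 0.19900000095367432], [0.3538999855518341, 0.18029999732971191], [0.4406999945640564, 0.19609999656677246], [0.4372999966144562, 0.21480000019073486]] (314, 126, 18, 70)
tip [[0.523  0.2221 0.01  ]]
[ 14 139 143]
u handle ((410.0982666015625, 197.7064971923828), (62.82202911376953, 23.691143035888672), 10.10405445098877) [[0.37709999084472656, 0.20389999449253082], [0.3813000023365021, 0.18050000071525574], [0.4431000053882599, 0.1915999948978424], [0.4388999938964844, 0.21490000188350677]] (455, 0, 22, 58)
tip [[0.5234 0.2218 0.01  ]]
```

```bash
cat >> h.py <<'E'
KY=.186; TIP=np.array([.5232,.2220,.009]); KG=TIP-.115*np.array([np.cos(KY),np.sin(KY),0])
UY=.027; FM=np.array([.5672,.0294,0]); ux=np.array([np.cos(UY),np.sin(UY),0]); uy=np.array([-ux[1],ux[0],0]); HG=FM+.134*ux+[0,0,.0625]
GZ=.003
def tcp_for_tip(tip,yaw): # level knife, held as grasped
    return tip-.115*np.array([np.cos(yaw),np.sin(yaw),0])+[0,0,GZ-.009]
E
python3 - <<'E'
from h import *
R=down(KY+np.pi)
move_to([KG[0],KG[1],.09],R); move_gripper(.55)
line_to([KG[0],KG[1],GZ],vel=.1,force_limit=8);rpt('down')
move_gripper(0.);rpt('grip')
line_to([KG[0],KG[1],.12],vel=.12);rpt('up')
T=tcp_for_tip(FM-.05*ux+[0,0,.054],UY)
print(T)
move_to(T,down(UY+np.pi));wait(.2);rpt('pre')
o=get_obs()
p,d=read_camera('side');cv2.imwrite('pics/s1.png',p[100:320,150:470,::-1].repeat(2,0).repeat(2,1))
p,d=read_camera('wrist');cv2.imwrite('pics/w1.png',p[:,:,::-1]);np.savez('w1.npz',p=p,d=d,R=o['tool_rot'],t=o['ee_pos'])
E
```

```text
down 5.97 [0.4105 0.2009 0.0034] F [-0.3  0.1  1.2] g 0.548 0.0
grip 6.48 [0.4102 0.2007 0.0031] F [-0.5 -1.2  0.8] g -0.0 0.0
up 7.61 [0.4098 0.2006 0.1194] F [0.3 0.3 0. ] g 0.002 0.0
[0.40226014 0.02494554 0.048     ]
pre 8.59 [0.4027 0.0259 0.0484] F [-0.6  0.3 -0.5] g 0.006 0.0
```

View pics/s1.png

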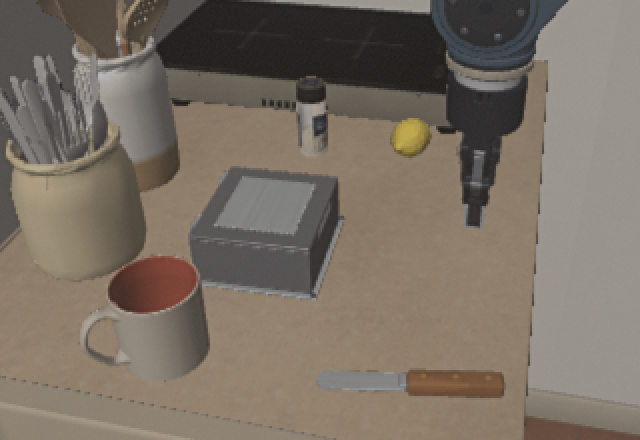

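The side view shows the gripper shut and empty at (475,200), with the knife still lying where it was. I missed it, so I'll cross-check positions across the cameras.

```bash
python3 - <<'E'
from h import *
for n in('side','top'):
    c=cam(n);p=np.load(f'{n}0.npz')['p'];h=cv2.cvtColor(p,cv2.COLOR_RGB2HSV)
    x0,x1,y0,y1=(350,405,280,300) if n=='side' else (245,268,235,273)
    w=np.zeros(p.shape[:2],np.uint8);w[y0:y1,x0:x1]=((h[...,1]>125)&(h[...,0]<20))[y0:y1,x0:x1]
    k=max(cv2.findContours(w,0,1)[0],key=cv2.contourArea);X=cast(c,k[:,0],.012)[:,:2]
    r=cv2.minAreaRect(X.astype(np.float32)*1000);print(n,r,(cv2.boxPoints(r)/1000).round(3).tolist(),cv2.boundingRect(k))
    print('proj grip,tip',proj(c,[KG+[0,0,.009],TIP]).round(1).tolist())
    # cover via depth
    d=np.load(f'{n}0.npz')['d'];P=cloud(c,d);m=(abs(P[...,2]-.065)<.006)&(np.hypot(P[...,0]-.63,P[...,1]-.03)<.1);Q=P[m];print('cover x',np.percentile(Q[:,0],[1,99]),'y',np.percentile(Q[:,1],[1,99]),'z',np.median(Q[:,2]))
o=get_obs();print('fingertip in wrist',proj(cam('wrist'),o['ee_pos']),'top',proj(cam('top'),o['ee_pos']),'side',proj(cam('side'),o['ee_pos']))
E
```

```text
side ((417.8668212890625, 196.1765594482422), (48.615901947021484, 21.18685531616211), 26.327434539794922) [[0.39100000262260437, 0.19499999284744263], [0.4009999930858612, 0.17599999904632568], [0.4440000057220459, 0.19699999690055847], [0.4350000023841858, 0.2160000056028366]] (354, 286, 26, 10)
proj grip,tip [[369.7, 288.7], [308.1, 290.4]]
cover x [0.56576493 0.69947957] y [-0.0386184   0.10242387] z 0.06601073312604366
top ((394.27569580078125, 195.09239196777344), (87.0479507446289, 19.952476501464844), 10.306828498840332) [[0.3499999940395355, 0.19699999690055847], [0.3529999852180481, 0.1770000010728836], [0.4390000104904175, 0.19300000369548798], [0.4350000023841858, 0.21299999952316284]] (251, 240, 11, 31)
proj grip,tip [[253.8, 249.3], [247.3, 211.2]]
cover x [0.56377591 0.69695047] y [-0.04082705  0.0982419 ] z 0.06432283739414135
fingertip in wrist [[322.1423773  246.47921274]] top [[314.2239373  249.76366406]] side [[385.20091865 219.98831621]]
```

View pics/w1.png

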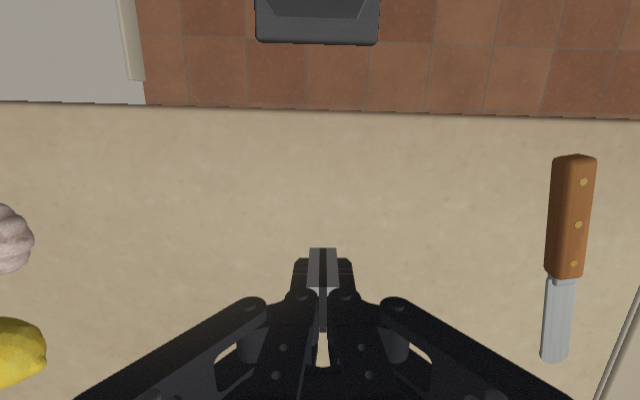

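```bash
python3 - <<'E'
from h import *
z=np.load('w1.npz');c=cam('wrist',{'tool_rot':z['R'],'ee_pos':z['t']})
print(cast(c,[(554,362),(574,156),(564,278)],.012).round(4))
P=cloud(c,z['d'])
for u,v in((572,200),(566,260),(558,320),(520,220)):print(P[v,u].round(4))
E
```

```text
[[0.5209 0.2186 0.012 ]
 [0.3523 0.1866 0.012 ]
 [0.4422 0.205  0.012 ]]
[0.3801 0.1888 0.0177]
[0.4245 0.1977 0.0171]
[0.4806 0.212  0.0106]
[ 0.4024  0.1711 -0.001 ]
```

```bash
sed -i 's/TIP=np.array(\[.*\]); KG/TIP=np.array([.5209,.2189,.009]); KG/' h.py; python3 - <<'E'
from h import *
print(KG)
R=down(KY+np.pi)
move_gripper(.6)
move_to([KG[0],KG[1],.08],R)
line_to([KG[0],KG[1],.002],vel=.1,force_limit=10);wait(.2);rpt('down')
o=get_obs();print(o['tool_rot'].round(3))
p,d=read_camera('wrist');cv2.imwrite('pics/w2.png',p[:,:,::-1])
for g in(.4,.2,0):
    move_gripper(g);rpt(g)
p,d=read_camera('wrist');cv2.imwrite('pics/w3.png',p[:,:,::-1])
a=cv2.imread('pics/w2.png')[100:,120:520];b=cv2.imread('pics/w3.png')[100:,120:520];cv2.imwrite('pics/w23.png',np.hstack([a,b]))
E
```

```text
[0.40788354 0.19763312 0.009     ]
down 11.1 [0.4082 0.1978 0.0025] F [-0.4 -0.1 -0.1] g 0.598 0.0
[[-0.983 -0.185  0.001]
 [-0.185  0.983  0.   ]
 [-0.001  0.    -1.   ]]
0.4 11.46 [0.4079 0.1977 0.0021] F [-0.1 -0.2  0.7] g 0.401 0.0
0.2 11.77 [0.4079 0.1976 0.002 ] F [ 0.3 -0.3  0.3] g 0.202 0.0
0 12.07 [0.4079 0.1976 0.002 ] F [-0.4  0.4 -0.9] g -0.002 0.0
```

View pics/w23.png

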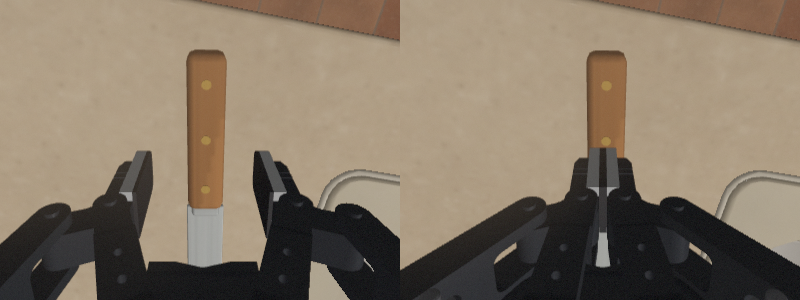

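```bash
python3 - <<'E'
from h import *
o=get_obs();p,d=read_camera('wrist');c=cam('wrist',o);P=cloud(c,d)
for v in list(range(225,275,4)):print(v,P[v,318].round(4),P[v,326].round(4),p[v,318])
p,d=read_camera('side');c=cam('side');u,v=proj(c,o['ee_pos'])[0].round().astype(int);print(u,v)
cv2.imwrite('pics/s2.png',cv2.resize(p[v-75:v+45,u-80:u+80,::-1],(800,600),interpolation=cv2.INTER_CUBIC))
E
```

```text
225 [0.3889 0.192  0.0167] [0.388 0.196 0.017] [141 100  67]
229 [0.3907 0.1923 0.0177] [0.3901 0.1964 0.0173] [140 100  66]
233 [0.3931 0.1928 0.0171] [0.3925 0.1969 0.0169] [140  98  65]
237 [0.3954 0.1932 0.0171] [0.3946 0.1973 0.0172] [139  99  64]
241 [0.3979 0.1936 0.0165] [0.3966 0.1976 0.0177] [141 100  66]
245 [0.3999 0.194  0.0172] [0.3991 0.1981 0.0172] [139  99  63]
249 [0.397  0.1936 0.0273] [0.3963 0.1975 0.0273] [89 88 85]
253 [0.3971 0.1937 0.0312] [0.3962 0.1974 0.0316] [89 89 85]
257 [0.3972 0.1937 0.0349] [0.3967 0.1974 0.0346] [87 87 84]
261 [0.3965 0.1937 0.0399] [0.3964 0.1973 0.0389] [86 86 84]
265 [0.3973 0.1938 0.0421] [0.3964 0.1973 0.0424] [86 86 82]
269 [0.3967 0.1938 0.0464] [0.3962 0.1972 0.0461] [86 86 84]
273 [0.3966 0.1938 0.0497] [0.3958 0.1971 0.05  ] [86 86 85]
371 294
```

View pics/s2.png

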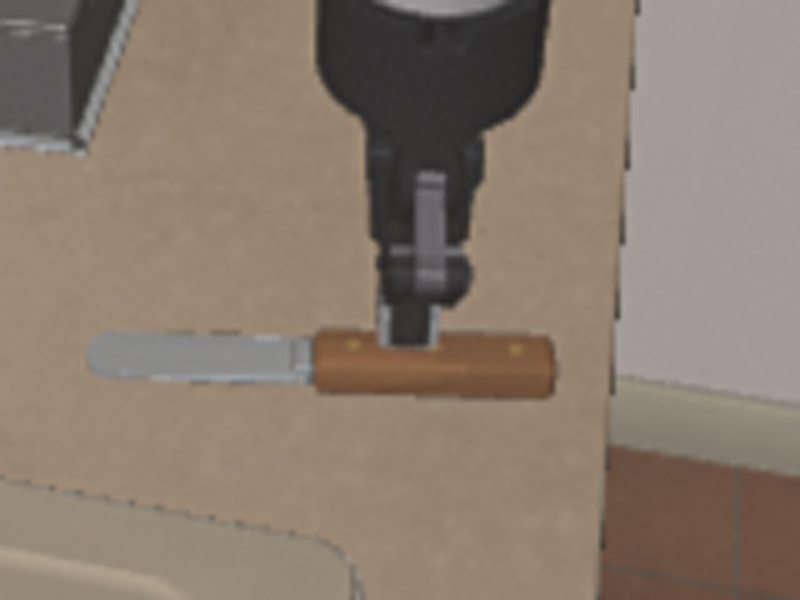

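The depth shows the fingertips at z≈0.025 when the reported TCP is at 0.002. They really sit about 22.5 mm behind the reported TCP and passed over the handle, which also shows in the picture (fingers at (410,330), above the handle). I'll correct for this measured offset.

```bash
sed -i 's/^GZ=.003/GZ=-.018  # fingertips measured 22.5 mm behind reported TCP/' h.py; python3 - <<'E'
from h import *
line_to([KG[0],KG[1],.03],vel=.15);move_gripper(.5)
print(line_to([KG[0],KG[1],GZ],vel=.06,force_limit=8));rpt('down')
move_gripper(0.);rpt('grip')
z=get_obs()['ee_pos'][2]
line_to([KG[0],KG[1],.09],vel=.12);rpt('up');print('z at grip',z)
T=tcp_for_tip(FM-.05*ux+[0,0,.054],UY)
move_to(T,down(UY+np.pi));wait(.2);rpt('pre')
for n in('side','wrist'):
    o=get_obs();p,d=read_camera(n);np.savez(f'{n}4.npz',p=p,d=d,R=o['tool_rot'],t=o['ee_pos']);cv2.imwrite(f'pics/{n}4.png',p[:,:,::-1])
a=cv2.imread('pics/side4.png')[150:300,200:400];b=cv2.imread('pics/wrist4.png')[190:340,225:425]
cv2.imwrite('pics/sw4.png',cv2.resize(np.hstack([a,b]),(800,300),interpolation=cv2.INTER_CUBIC))
E
```

```text
False
down 13.99 [ 0.4081  0.1977 -0.0178] F [-0.  -0.5 -0.2] g 0.499 0.0
grip 14.34 [ 0.4081  0.1977 -0.0175] F [-1.2 -0.   6.2] g 0.217 59.4
up 15.39 [0.4075 0.1975 0.0895] F [-1.  -0.5 -0.1] g 0.214 58.6
z at grip -0.01745029121389382
pre 16.36 [0.4027 0.0259 0.0273] F [-0.7  0.6 -1. ] g 0.216 58.6
```

View pics/sw4.png

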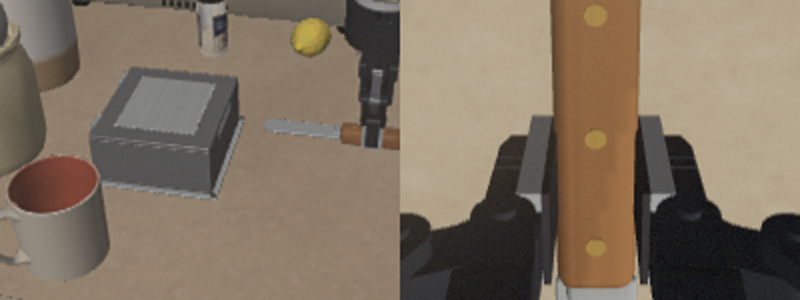

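The knife is held level. In the side view its tip is at about (333,212), pointing at the notch. Next I'll check the blade height and insert it.

```bash
python3 - <<'E'
from h import *
z=np.load('side4.npz');P=cloud(cam('side'),z['d'])
for u in range(328,372,4):
    col=[P[v,u] for v in range(205,225) if P[v,u][2]>.035]; print(u,np.round(np.mean(col,0),4) if col else None,len(col))
z=np.load('wrist4.npz');P=cloud(cam('wrist',{'tool_rot':z['R'],'ee_pos':z['t']}),z['d'])
print('handle top',[P[v,322].round(4).tolist() for v in(200,250,290,320)])
print('target tip',FM-.05*ux+[0,0,.054])
E
```

```text
328 None 0
332 [0.5192 0.033  0.0568] 3
336 [0.5108 0.03   0.056 ] 7
340 [0.5018 0.0301 0.0561] 6
344 [0.4929 0.0298 0.0559] 7
348 [0.484  0.0295 0.0558] 6
352 [0.4752 0.0295 0.0558] 7
356 [0.4666 0.0279 0.056 ] 7
360 [0.4574 0.0302 0.0564] 7
364 [0.4489 0.0284 0.0564] 7
368 [0.44   0.0293 0.0572] 8
handle top [[0.3627, 0.0246, 0.0619], [0.3862, 0.0253, 0.0632], [0.4082, 0.0259, 0.0619], [0.4254, 0.0263, 0.0621]]
target tip [0.51721822 0.02805016 0.054     ]
```

```bash
python3 - <<'E'
from h import *
R=down(UY+np.pi)
def tip_at(th,s=.118,off=.004):
    e=-np.cos(th)*ux+[0,0,np.sin(th)];n=-np.sin(th)*ux+[0,0,-np.cos(th)]
    return HG+s*e+off*n
ths=np.r_[.08,np.arange(.2,1.85,.15),1.85]
print([ik(tcp_for_tip(tip_at(t),UY),R) is not None for t in ths])
print('blocked',line_to(tcp_for_tip(FM+.016*ux+[0,0,.054],UY),R,vel=.06,force_limit=10));rpt('in')
for t in ths:
    b=line_to(tcp_for_tip(tip_at(t),UY),R,vel=.12,force_limit=15)
    rpt(round(float(t),2))
    if b: print('STOP');break
    if t<.25:
        p,d=read_camera('side');P=cloud(cam('side'),d)
p,d=read_camera('side');cv2.imwrite('pics/side5.png',p[:,:,::-1])
E
```

```text
[True, True, True, True, True, True, True, True, True, True, True, True, True, True]
blocked False
in 17.71 [0.4679 0.0267 0.027 ] F [ 0.   0.2 -0.3] g 0.217 58.6
0.08 17.98 [0.4686 0.0267 0.0414] F [-0.3 -0.1 -0.3] g 0.217 58.9
0.2 18.29 [0.4701 0.0267 0.055 ] F [-0.3  0.   0.1] g 0.216 58.9
0.35 18.64 [0.4742 0.0269 0.072 ] F [-0.1  0.1 -0.6] g 0.212 58.9
0.5 18.94 [0.4808 0.0271 0.0881] F [-0.8 -0.2 -0.8] g 0.213 58.9
0.65 19.24 [0.4898 0.0273 0.1033] F [-0.   0.  -1.3] g 0.216 58.9
0.8 19.54 [0.5011 0.0276 0.117 ] F [ 0.2 -0.1 -0.4] g 0.217 58.9
0.95 19.84 [0.5142 0.028  0.1288] F [-0.5  0.  -1.3] g 0.222 58.9
1.1 20.14 [0.5288 0.0284 0.1384] F [ 0.2  0.5 -0.9] g 0.218 58.9
1.25 20.44 [0.5447 0.0288 0.1457] F [-0.1  0.2 -1.4] g 0.218 58.9
1.4 20.74 [0.5617 0.0293 0.1507] F [-0.3  0.2  0.5] g 0.212 58.9
1.55 21.04 [0.5792 0.0297 0.153 ] F [-0.5  0.9 -0.9] g 0.218 58.9
1.7 21.34 [0.5968 0.0302 0.1527] F [-0.5 -0.3 -0.6] g 0.219 58.9
1.85 21.64 [0.6142 0.0307 0.1498] F [-0.4  0.5 -1.2] g 0.216 58.9
1.85 21.89 [0.6145 0.0307 0.1502] F [ 0.1 -0.2 -0.5] g 0.216 58.9
```

View pics/side5.png

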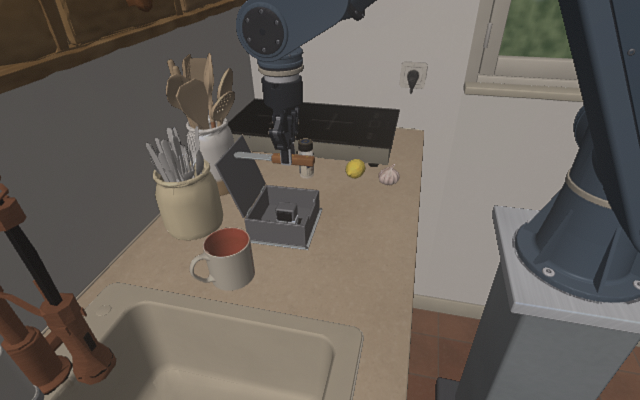

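Side view: the cover stands open past upright (free edge near (237,140)), the well and post grip are exposed at (287,213), and the knife is still held. Now I'll lay the knife back where it came from and measure the post.

```bash
python3 - <<'E'
from h import *
R=down(UY+np.pi)
o=get_obs()['ee_pos']; line_to(o-.10*ux,vel=.2)
move_to([KG[0],KG[1],.06],down(KY+np.pi))
print('touch',line_to([KG[0],KG[1],-.0172],vel=.08,force_limit=5));rpt('placed')
move_gripper(.5);line_to([KG[0],KG[1],.08],vel=.15);rpt('released')
W=FM+.061*ux
move_to([W[0]-.06,W[1],.20],R);wait(.2)
o=get_obs();p,d=read_camera('wrist');c=cam('wrist',o);np.savez('w6.npz',p=p,d=d,R=o['tool_rot'],t=o['ee_pos'])
P=cloud(c,d);Q=(P-W)@np.c_[ux,uy,[0,0,1]]
m=(abs(Q[...,0])<.05)&(abs(Q[...,1])<.055)&(Q[...,2]>.048)&(Q[...,2]<.062);q=Q[m];print('grip top rel unit axes x',np.percentile(q[:,0],[1,50,99]).round(4),'y',np.percentile(q[:,1],[1,50,99]).round(4),'z',np.median(q[:,2]),len(q))
p,d=read_camera('side');P=cloud(cam('side'),d)
h=cv2.cvtColor(p,cv2.COLOR_RGB2HSV);w=((h[...,1]>125)&(h[...,0]<20));w[:275]=0;w[305:]=0;w[:,:340]=0;w[:,410:]=0
k=P[w];print('knife handle',len(k),np.percentile(k,[2,50,98],axis=0).round(3).tolist())
Q=(P-HG)@np.c_[ux,uy,[0,0,1]];m=(Q[...,2]>.02)&(Q[...,2]<.14)&(abs(Q[...,1])<.065)&(Q[...,0]>-.02)&(Q[...,0]<.08);q=Q[m];print('cover',len(q),'angle',np.pi/2+np.median(np.arctan2(q[:,0],q[:,2])))
E
```

```text
touch True
placed 24.43 [ 0.4074  0.1973 -0.0174] F [-0.7 -1.3  7.2] g 0.215 59.8
released 25.59 [0.4075 0.1975 0.0794] F [ 0.1  0.2 -0.2] g 0.497 0.0
grip top rel unit axes x [-0.0233 -0.0033  0.0191] y [-0.0161  0.0025  0.0221] z 0.05344764076286007 1275
knife handle 125 [[0.355, 0.184, 0.007], [0.411, 0.202, 0.018], [0.437, 0.212, 0.02]]
cover 1845 angle 1.8433136863753359
```

```bash
python3 - <<'E'
from h import *
R=down(UY+np.pi);W=FM+.060*ux+.0007*uy
move_gripper(.9)
move_to(W+[0,0,.11],R)
print(line_to(W+[0,0,.007],R,vel=.08,force_limit=8));rpt('down')
move_gripper(0.);wait(.3);rpt('grip')
z=get_obs()['ee_pos'][2]
print('stop',line_to(W+[0,0,z+.128],R,vel=.05,force_limit=20));rpt('up');wait(.3);rpt();print('rise',get_obs()['ee_pos'][2]-z)
p,d=read_camera('side');cv2.imwrite('pics/side7.png',p[:,:,::-1]);P=cloud(cam('side'),d);Q=(P-W)@np.c_[ux,uy,[0,0,1]]
np.savez('side7.npz',p=p,d=d)
m=(abs(Q[...,0])<.026)&(abs(Q[...,1])<.03)&(Q[...,2]>.02);q=Q[m]
hist,e=np.histogram(q[:,2],np.arange(.02,.26,.01));print(dict(zip(e.round(2),hist)))
E
```

```text
False
down 29.28 [0.6275 0.0317 0.0075] F [-0.1 -0.5 -0.1] g 0.897 0.0
grip 30.05 [0.6274 0.0312 0.0078] F [-2.4 -3.5  6.9] g 0.374 60.1
stop True
up 32.23 [0.6273 0.0311 0.1276] F [ 4.2 -1.7 -2.6] g 0.373 67.8
 32.52 [0.6272 0.0311 0.1277] F [ 6.2 -1.  -4.9] g 0.372 67.5
rise 0.11989306844877384
{np.float64(0.02): np.int64(81), np.float64(0.03): np.int64(79), np.float64(0.04): np.int64(81), np.float64(0.05): np.int64(80), np.float64(0.06): np.int64(78), np.float64(0.07): np.int64(91), np.float64(0.08): np.int64(98), np.float64(0.09): np.int64(75), np.float64(0.1): np.int64(72), np.float64(0.11): np.int64(77), np.float64(0.12): np.int64(53), np.float64(0.13): np.int64(84), np.float64(0.14): np.int64(42), np.float64(0.15): np.int64(82), np.float64(0.16): np.int64(98), np.float64(0.17): np.int64(143), np.float64(0.18): np.int64(57), np.float64(0.19): np.int64(33), np.float64(0.2): np.int64(37), np.float64(0.21): np.int64(50), np.float64(0.22): np.int64(60), np.float64(0.23): np.int64(58), np.float64(0.24): np.int64(63)}
```

```bash
python3 - <<'E'
from h import *
o=get_obs()['ee_pos']
print(line_to(o+[0,0,.0015],vel=.02,force_limit=8));wait(.5);rpt()
z=get_obs();print(z['joint_velocities'].round(3))
p,d=read_camera('side');P=cloud(cam('side'),d);W=FM+.060*ux;Q=(P-W)@np.c_[ux,uy,[0,0,1]]
m=(abs(Q[...,0])<.026)&(abs(Q[...,1])<.018)&(Q[...,2]>.16)&(Q[...,2]<.19);print('grip-top z hist',np.histogram(Q[m][:,2],np.arange(.16,.191,.003)))
Q=(P-HG)@np.c_[ux,uy,[0,0,1]];m=(Q[...,2]>.02)&(Q[...,2]<.14)&(abs(Q[...,1])<.065)&(Q[...,0]>-.02)&(Q[...,0]<.08);q=Q[m];print('cover',np.pi/2+np.median(np.arctan2(q[:,0],q[:,2])))
E
```

```text
False
 33.33 [0.6271 0.0312 0.128 ] F [  6.9  -1.8 -11.8] g 0.374 66.7
[-0.001 -0.001 -0.001 -0.001 -0.001  0.   ]
grip-top z hist (array([16, 15, 13, 20, 30, 45,  5,  8,  5,  5]), array([0.16 , 0.163, 0.166, 0.169, 0.172, 0.175, 0.178, 0.181, 0.184,
       0.187, 0.19 ]))
cover 1.8425842427340675
```

The grip top is at z≈0.175, as expected at the second stop, and the arm is pulling up lightly with the button squeezed in. The cover is at 1.84 rad and the knife is lying flat, so I'm handing in.

```bash
python3 -c "
from cell import *
print(hand_in())"
```

```text
the job is handed in; nothing more can be done
None
```

I handed the job in at about 33 s: the cover stands open at 1.84 rad, the knife lies flat on the bare worktop where it started, and the arm is holding the post at its second stop with the button squeezed in; my path kept clear of the lemon, garlic, mug and spice jar, but I didn't re-measure them at the end.

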